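# Zero a click-stop metering valve by feel, set five clicks, open the gas

### The arm

A 6-joint arm with a two-finger parallel gripper is mounted at the origin on a cart in front of the work surface, level with it; the furniture and walls round the work are solid. World frame = base frame: x ahead of the robot, y to its left, z up, the work surface at z = 0. Lengths are in mm, angles in rad, forces in N, time in s.
With the tool pointing down it reaches from about 425 to 950 mm from the base axis. Payload 14.7 kg.
Tool frame: the origin (TCP) lies at the very end of the fingers, on their centre line; the grasp point (between the pads) lies 19 mm behind it (robot.pinch_z is the distance from the TCP to the grasp point, in mm); x points along the fingers, y is the direction in which the jaws open and shut, and the axes are right-handed (so a half turn about x gives the same grasp; the last joint's range is limited). The gripper opens to 85 mm and grips with 20 to 120 N. Pads are 22 mm wide; open, the fingers measure 114 mm over their backs; the gripper's body (76 mm by 85 mm) begins 54 mm behind the grasp point. The pads swing forward as they close: fully open they stand 13 mm farther back than shut.
Start: joints at [-1.332, 0.48, 1.596, -0, 1.065, -0.047], TCP at [183.268, -623.623, 231.297] pointing down, gripper open.
Joint ranges: [-2.75, 2.75], [-0.82, 2.05], [0.23, 2.67], [-1.56, 4.7], [0.09, 2.69], [-2.92, 2.92]. Speed limits (rad/s): [1.89, 1.89, 2.39, 3.01, 3.01, 3.01].

### API

Orientations are given as a unit quaternion [x, y, z, w].
In Python, from bench import robot, cams, workorder gives the robot as it stands.
- The arm moves only by the tool servo_tool, never from a script. Its argument "plan" is a list of rows, each a list of 7 numbers: the turn, a rotation vector about the tool's x, y, z in rad, then the shift along the tool's x, y, z in mm, then the opening in per cent of the stroke, from 0 (shut) to 100 (fully open). A call has 1 to 12 rows; each row shifts and turns the commanded pose from where the row before left it, along the tool's axes as they then stand; what a row does not reach is not made up. A row lasts 1/10 s, in which the tool goes at most 50 mm and 8.59 degrees, less where a joint would pass 70% of its speed; a pose out of reach is approached as far as the arm can. A call is refused whole if a number of a shift passes 50 or a number of a turn 0.15, either way. A call with a gripper value outside its range is refused whole. The fingers move at their own pace and stop on an object; "force" is the grip in N (left out, the last holds). Time passes only in rows, so rows that do not move let the fingers close. It gives the time, the measured TCP pose, the force and the opening at its end, in the units of the state.
- robot.sense(): the state, without advancing time (a new reading comes with each control period).
- cams.camera(name): name is "scene" or "side" or "wrist"; returns the picture (480x640x3 uint8, red, green, blue); there is no depth.
- cams.calibration(name): a dict with "fx", "fy", "cx", "cy" (pixels), "dist" ([k1, k2, p1, p2, k3] as OpenCV has them; the pictures are not rectified), "xyz" and "rotation" of the camera in the world. Camera axes: x right, y up, looking along -z (the intrinsics and any distortion apply to the point x, -y, -z); pixel columns grow to the right and rows downward; lengths in mm; the calibration is good to about 2 mm. A picture is of the moment at which its call begins: read the wrist's pose just before it. calibration takes no time and is no camera call; for the wrist camera it gives the pose at the moment of the call.
- workorder.close_job(): hands the job in, once; it reports no verdict.
The state is a dict: "clock": time; "qpos": joint angles; "dq": joint speeds; "tau": joint torques, N m; "position": TCP position; "eef_rot": TCP orientation; "force": force on the tool from outside, world axes, zero at the start; "moment": the same for the moment, N m; "opening": finger opening in mm.
Only numpy, scipy, OpenCV 4.12 (cv2) and the standard library are available. Lean on these libraries where they do the work, as an engineer would, in place of code of your own. Each camera call takes 0.05 s, during which the arm holds its last target.

### The job

Set the metering valve on the small gas unit: turn its bar knob clockwise until you feel the needle come up firmly against its seat, without forcing it, then open it exactly five clicks from the seat and let go of it. Only then swing the unit's isolating lever fully open. Leave the glassware and tools round the unit where they stand.

Things in the scene. Friction and masses are not known exactly. Their poses are not given: they have to be found in the camera images.
- dial_grip (a point): Black bar knob of the metering valve, left on the aluminium block. Bar 44 mm long (point x; white line at the +x end), 13 mm wide (y), 30 mm tall on a round skirt 55 mm across. Site on the vertical turning axis, 9 mm below the bar's top, 21.5 mm above the skirt; it turns with the knob (its yaw is the knob's). Clockwise from above (falling yaw) closes. One click = 20 degrees, about 0.12 N m.
- spindle_twist (a joint): Elastic wind-up of the valve spindle between knob and thread, rad, 2 N m per rad: 0 while the knob is free or only clicking (clicks do not wind it), negative while it is pressed clockwise on its seat, positive at the upper stop. At the seat the moment climbs with it and no click follows: 0.2 to 0.3 N m there is firmly seated, beyond 0.27 rad (0.54 N m) the valve is damaged.
- needle_tip (a point): Tip of the needle, hidden in the block. It rises 0.05 mm per click above needle_seat: measured positions are far too coarse to see it, count clicks instead. At the start the knob stands 1 to 4 clicks open; let go between clicks it springs to the nearer one; at 9 clicks there is an upper stop.
- needle_seat (a point): Where the needle tip is when seated, hidden in the block on the knob's axis; fixed. The knob's yaw at the seat differs each time and is marked nowhere (all scale ticks are alike): it is found only by feel. The seat is itself a click position (zero): let go there, the knob springs back to it.
- lever (a joint): Quarter-turn isolating lever, right on the block, vertical hinge: 0 shut (the start; it points across the block to the front, unit -x), 1.571 fully open at its stop (it points along the block, unit -y). Opens anticlockwise seen from above, takes about 0.06 N m and stays where it is left.
- lever_grip (a point): Point in the lever's black sleeve (mid width and height), 60 mm from the hinge axis; the sleeve reaches from 31 to 79 mm from the axis, is 16 mm wide and 13 mm high. Site x points from here to the hinge axis; turns with the lever. Free for 25 mm under the sleeve (a thin tube passes lower down where it ends up open); the block's top lies 12.5 mm below this point.
- lever_axis (a point): On the lever's hinge axis at the sleeve's mid height; fixed, axes those of the unit (x away from the robot at yaw 0, y towards the knob, 130 mm along +y). The unit is fixed to the bench; its block is 40 mm wide (x). A round gauge, no higher than the block, sticks out 25 mm from the block's front face, 65 mm along +y from here.
- red_cap_bottle: Bystander, loose: white plastic bottle with red screw cap, 55 x 62 x 131 mm; origin at the middle of its underside. Leave it (within 20 mm).
- amber_bottle: Bystander, loose: amber glass bottle with gold cap, 55 x 55 x 113 mm; origin at the middle of its underside. Leave it (within 20 mm).
- petri_pair: Bystander, loose: two stacked clear petri dishes, 70 mm across, 32 mm high; origin at the middle of its underside. Leave it (within 20 mm).
- small_vial: Bystander, loose: small capped glass vial, 19 mm across, 58 mm high; origin at the middle of its underside. Leave it (within 20 mm).

How it is judged:
By the outcome, as a careful person would: the job done as asked, in the order asked, and still so for the second after the job is handed in, with the robot touching nothing.
It also fails if it takes over 72 s, if anything falls off the work surface, if the arm or the gripper's body presses on something with over 40 N, if the wrist force passes 120 N, or if a joint passes its speed limit or range.

## Working session

There is one attempt and no reset: what is moved stays moved. The work goes in short steps, Python scripts to look and compute and a tool call to move; the robot and the scene stay as the last step left them, time stands still between calls to the robot, and variables do not carry over. Pictures are saved under pics/ and viewed, and the job is handed in when it is done.

Besides the shell and the picture viewer there is one more tool, called after "Call:" in YAML: its name, and indented under it one key for each argument. servo_tool: Moves the arm, as the interface text tells. Its arguments: {"type":"object","properties":{"plan":{"type":"array","items":{"type":"array","items":{"type":"number"}}},"force":{"type":"number"}},"required":["plan"]}

```bash
ls; mkdir -p pics
python3 - <<'E'
from bench import robot,cams,workorder
import cv2
print(robot.sense(), robot.pinch_z)
for n in ["scene","side","wrist"]:
    c=cams.calibration(n);print(n,c)
    cv2.imwrite(f"pics/{n}0.png",cams.camera(n)[:,:,::-1])
E
```

```text
pics
{'clock': 0.0, 'qpos': array([-1.33160071e+00,  4.80834283e-01,  1.59686887e+00, -4.72700622e-06,
        1.06507878e+00, -4.66096193e-02]), 'dq': array([-0.00201546, -0.00010193, -0.00081369, -0.00025703, -0.0019554 ,
       -0.00139797]), 'tau': array([-2.82241490e-03, -9.50652981e+01, -4.30177045e+01, -2.50533094e-04,
        1.22946908e-02, -1.76365222e-05]), 'position': array([ 183.17159949, -623.23684073,  230.67265897]), 'eef_rot': array([-0.69985697, -0.10112301,  0.69994073, -0.10028624]), 'force': array([0.46353288, 0.47430073, 0.15520819]), 'moment': array([0.07203479, 0.0093619 , 0.03234826]), 'opening': 85.2992238353787} 18.700000000000003
scene {'fx': 522.9927608370689, 'fy': 522.9927608370689, 'cx': 322.4917515654562, 'cy': 236.8181183422303, 'dist': array([-0.1175697,  0.       ,  0.       ,  0.       ,  0.       ]), 'xyz': array([ 88.61943725, 759.5496549 , 729.84792296]), 'rotation': array([-0.1429837 ,  0.44094902,  0.84713033, -0.25978804])}
side {'fx': 588.5700470190064, 'fy': 588.5700470190064, 'cx': 316.6662458478947, 'cy': 246.62122862475843, 'dist': array([-0.11924801,  0.        ,  0.        ,  0.        ,  0.        ]), 'xyz': array([  594.24717629, -1121.42492442,  1010.90416068]), 'rotation': array([ 0.42929222,  0.00496711, -0.01013604,  0.90309511])}
wrist {'fx': 409.5565719029336, 'fy': 409.5565719029336, 'cx': 323.8801603958827, 'cy': 238.2585084357217, 'dist': array([-0.08763395,  0.        ,  0.        ,  0.        ,  0.        ]), 'xyz': array([ 264.08747357, -600.42240709,  373.60884747]), 'rotation': array([-0.13130639,  0.09903622, -0.59096608,  0.78975284])}
```

View pics/scene0.png

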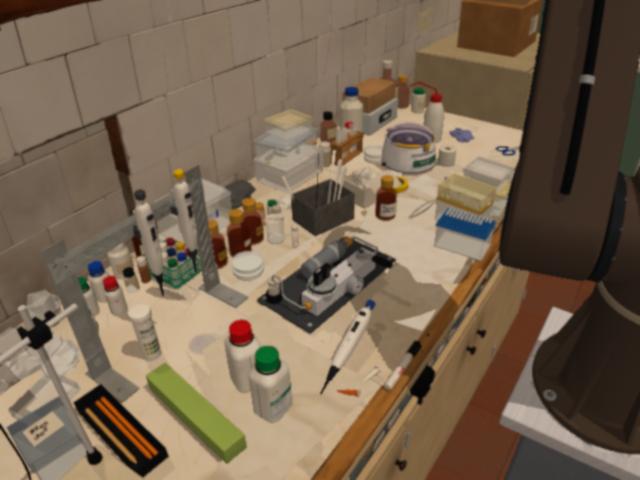

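View pics/side0.png

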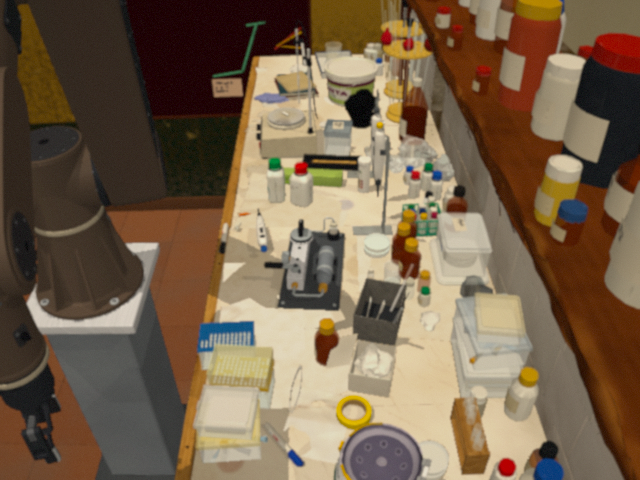

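View pics/wrist0.png

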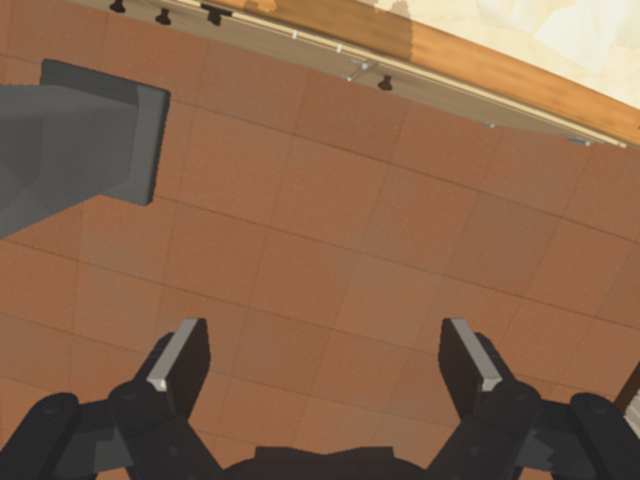

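The unit sits at about (325,285) in the scene view and (312,265) in the side view. The wrist camera sees only the floor. I'll zoom in on the unit in both views.

```bash
cat > h.py <<'E'
import numpy as np,cv2
from scipy.spatial.transform import Rotation as R
from bench import robot,cams
def ray(c,uv):
    K=np.array([[c['fx'],0,c['cx']],[0,c['fy'],c['cy']],[0,0,1]])
    p=cv2.undistortPoints(np.array([[uv]],float),K,np.array(c['dist']))[0,0]
    d=R.from_quat(c['rotation']).apply([p[0],-p[1],-1]);return np.array(c['xyz']),d/np.linalg.norm(d)
def onz(c,uv,z):
    o,d=ray(c,uv);return o+d*(z-o[2])/d[2]
def tri(rs):
    A=0;b=0
    for o,d in rs:
        P=np.eye(3)-np.outer(d,d);A=A+P;b=b+P@o
    x=np.linalg.solve(A,b);return x,[np.linalg.norm((np.eye(3)-np.outer(d,d))@(x-o)) for o,d in rs]
def proj(c,p):
    q=R.from_quat(c['rotation']).inv().apply(np.array(p)-c['xyz']);q=np.array([[q[0],-q[1],-q[2]]])
    K=np.array([[c['fx'],0,c['cx']],[0,c['fy'],c['cy']],[0,0,1]])
    return cv2.projectPoints(q,np.zeros(3),np.zeros(3),K,np.array(c['dist']))[0][0,0]
E
python3 - <<'E'
import cv2
a=cv2.imread('pics/scene0.png')[225:335,250:400];cv2.imwrite('pics/sc_c.png',cv2.resize(a,None,fx=5,fy=5,interpolation=2))
a=cv2.imread('pics/side0.png')[210:320,250:400];cv2.imwrite('pics/si_c.png',cv2.resize(a,None,fx=5,fy=5,interpolation=2))
E
```

```text
(no output)
```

View pics/sc_c.png

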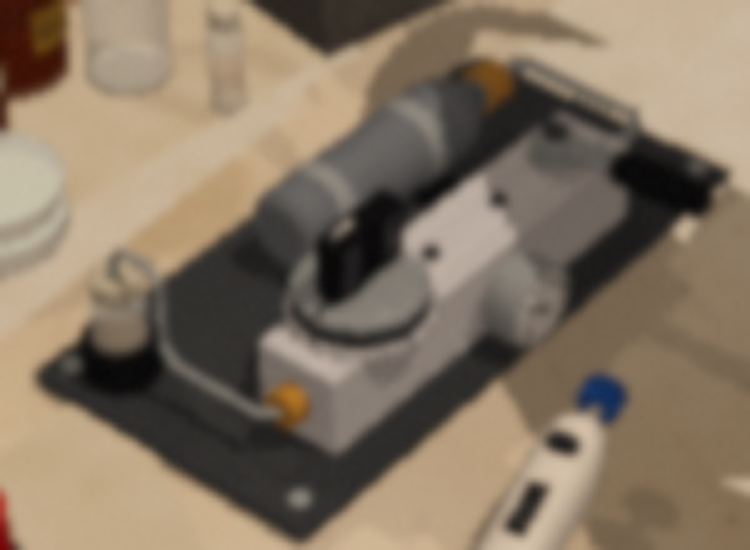

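View pics/si_c.png

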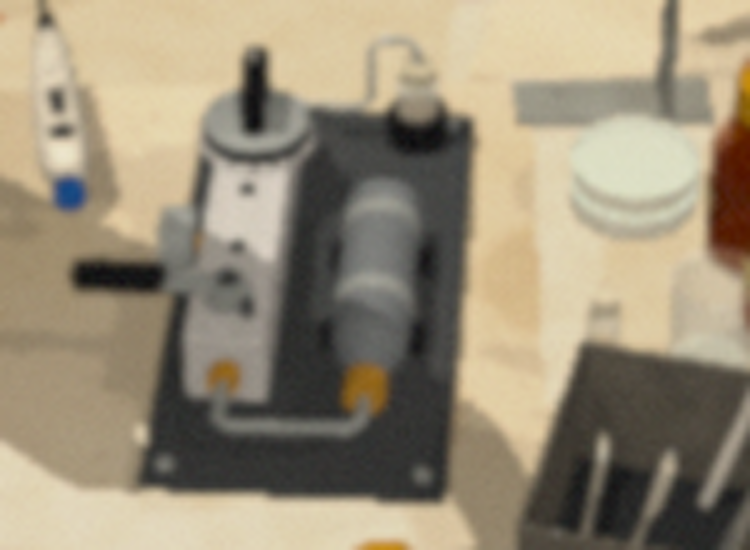

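Scene crop: the knob bar top is near pixel (322,269), and the lever runs from the hinge at (362,252) to the sleeve at (382,261). Side crop: the bar is seen end-on at (301,223), the hinge is at (296,267) and the sleeve at (274,265). Next I'll triangulate roughly and move the wrist camera over the unit.

Run:
```python
from h import *
s=cams.calibration('scene');d=cams.calibration('side')
for n,a,b in [("knobtop",(322,269),(300.8,223)),("sleeve",(382,261),(273.6,264.8)),("hinge",(361.6,252),(295.6,268)),("redcap?",(240,330),(300.5,170))]:
    print(n,tri([ray(s,a),ray(d,b)]))
st=robot.sense();print(R.from_quat(st['eef_rot']).as_matrix())
c=cams.calibration('wrist');Rt=R.from_quat(st['eef_rot'])
print(Rt.inv().apply(c['xyz']-st['position']),(Rt.inv()*R.from_quat(c['rotation'])).as_matrix())
```

```text
knobtop (array([553.10555934, 101.66990281,  94.71053362]), [np.float64(1.0673587620689746), np.float64(1.067358762068925)])
sleeve (array([486.31618996, -23.58325671,  62.21281734]), [np.float64(0.3748406413540516), np.float64(0.37484064135406625)])
hinge (array([540.89539925, -32.3124147 ,  57.95011647]), [np.float64(0.009450829600072161), np.float64(0.00945082960021615)])
redcap? (array([554.42190274, 332.2643474 , 115.25015821]), [np.float64(2.6332537194766843), np.float64(2.633253719476766)])
[[-1.86858628e-04  2.81915055e-01 -9.59439350e-01]
 [ 8.43118716e-04 -9.59438982e-01 -2.81915111e-01]
 [-9.99999627e-01 -8.61599544e-04 -5.84084071e-05]]
[-142.84964568    0.71371066  -84.0929344 ] [[ 2.09093416e-04  3.24515849e-01 -9.45880236e-01]
 [ 9.99999978e-01 -5.50725194e-05  2.02162493e-04]
 [ 1.35129254e-05 -9.45880257e-01 -3.24515853e-01]]
```

Call:
servo_tool:
  plan:
    - [-0.07,0,0,0,-6,-48,100]
    - [-0.07,0,0,0,-6,-48,100]
    - [-0.07,0,0,0,-6,-48,100]
    - [-0.07,0,0,0,-6,-47,100]
    - [-0.07,0,0,0,-6,-47,100]
    - [-0.07,0,0,0,-6,-46,100]
    - [-0.07,0,0,0,-6,-46,100]
    - [-0.07,0,0,0,-6,-46,100]
    - [-0.07,0,0,0,-6,-45,100]
    - [-0.07,0,0,0,-6,-45,100]

```text
clock: 1.15
position: [528.9, -317.1, 231.1]
eef_rot: [-0.622, -0.336, 0.622, -0.335]
force: [0.2, -0.4, -0.5]
opening: 85.2
```

Call:
servo_tool:
  plan:
    - [-0.07,0,0,0,-11,-43,100]
    - [-0.07,0,0,0,-11,-43,100]
    - [-0.07,0,0,0,-11,-43,100]
    - [-0.07,0,0,0,-11,-43,100]
    - [-0.07,0,0,0,-11,-43,100]
    - [-0.07,0,0,0,-11,-43,100]
    - [-0.07,0,0,0,-11,-43,100]
    - [-0.07,0,0,0,-11,-43,100]
    - [0,0,0,0,0,0,100]
    - [0,0,0,0,0,0,100]

```text
clock: 2.15
position: [559.1, 31.3, 231.3]
eef_rot: [-0.506, -0.494, 0.506, -0.494]
force: [-0.3, -0.6, -0.1]
opening: 85.3
```

```bash
cat >> h.py <<'E'
def pose():
    s=robot.sense();M=R.from_quat(s['eef_rot']).as_matrix()
    return s,M
E
python3 - <<'E'
from h import *
import json
s,M=pose();c=cams.calibration('wrist');im=cams.camera('wrist')
print(s['clock'],s['position'],s['qpos'],s['force'],s['moment']);print(M)
json.dump({k:(v.tolist() if hasattr(v,'tolist') else v) for k,v in c.items()},open('w1.json','w'))
cv2.imwrite('pics/w1.png',im[:,:,::-1])
E
```

```text
2.15 [559.07567885  31.34909775 231.27425921] [ 1.95020754e-03  3.54882254e-01  1.80531055e+00 -1.33571022e-04
  9.81518790e-01  2.51011662e-02] [-0.28071755 -0.61163856 -0.11799515] [0.00505271 0.02277653 0.0108228 ]
[[-1.18716114e-04  9.99733737e-01 -2.30746636e-02]
 [-1.11274988e-04 -2.30746768e-02 -9.99733738e-01]
 [-9.99999987e-01 -1.16116872e-04  1.13984695e-04]]
```

View pics/w1.png

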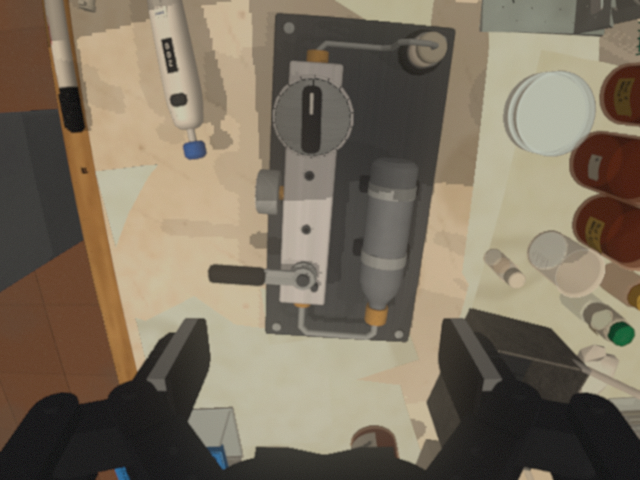

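The wrist view shows the knob at about (312,117), with its white line at the upper (+y) end. The lever hinge is at (305,279) and the sleeve runs from (209,273) to (265,276). I'll enlarge both.

Run:
```python
import cv2
a=cv2.imread('pics/w1.png')
cv2.imwrite('pics/w1k.png',cv2.resize(a[65:165,260:365],None,fx=6,fy=6,interpolation=2))
cv2.imwrite('pics/w1l.png',cv2.resize(a[235:315,200:335],None,fx=5.8,fy=5.8,interpolation=2))
```

```text
(no output)
```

View pics/w1k.png

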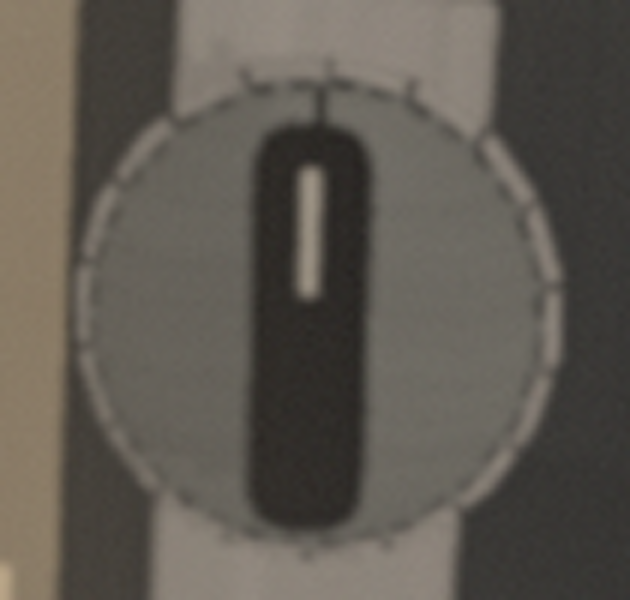

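View pics/w1l.png

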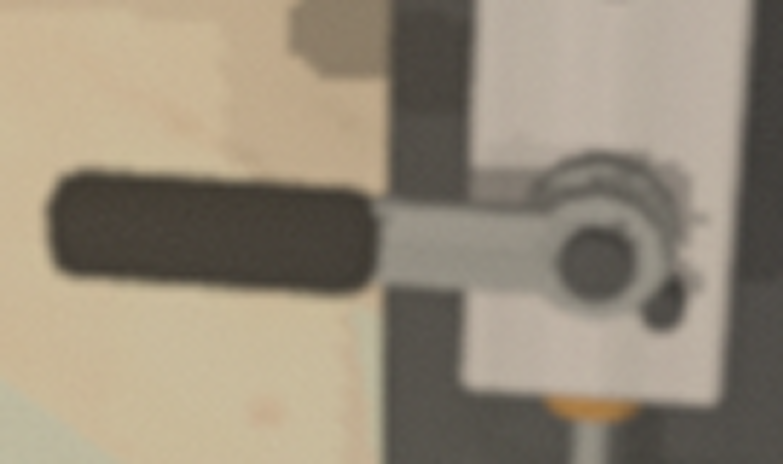

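Run:
```python
from h import *
import json
w=json.load(open('w1.json'));s=cams.calibration('scene');d=cams.calibration('side')
def si(x,y):return (250+x/5,210+y/5)
def sc(x,y):return (250+x/5,225+y/5)
# skirt edges for height
for z in (50,55,60,65,70,75):
    a=onz(w,(260+77/6,65+310/6),z);b=onz(w,(260+565/6,65+310/6),z)
    l0=onz(w,(208.6,273.3),z);l1=onz(w,(264.7,276.9),z);h=onz(w,(302.9,280.3),z);k=onz(w,(313.3,116.7),z)
    print(z,'skirt',np.linalg.norm(a-b).round(1),k.round(1),'sleeve',np.linalg.norm(l1-l0).round(1),'hinge-tip',np.linalg.norm(h-l0).round(1),h.round(1),'tip',l0.round(1),l1.round(1))
print('skirt ctr',tri([ray(w,(313.3,116.7)),ray(d,si(256,126)),ray(s,sc(360,295))]))
print('hinge',tri([ray(w,(302.9,280.3)),ray(d,si(228,282)),ray(s,sc(555,132))]))
print('sleeve tip',tri([ray(w,(208.6,273.3)),ray(d,si(75,272)),ray(s,sc(712,192))]))
print('bar top line end',tri([ray(w,(260+317/6,65+128/6)),ray(d,si(254,50))]))
```

```text
50 skirt 62.3 [553.1 101.7  50. ] sleeve 49.0 hinge-tip 82.2 [539.9 -34.9  50. ] tip [458.1 -26.6  50. ] [506.9 -31.   50. ]
55 skirt 61.3 [553.3 101.9  55. ] sleeve 48.2 hinge-tip 80.9 [540.2 -32.6  55. ] tip [459.7 -24.4  55. ] [507.7 -28.7  55. ]
60 skirt 60.3 [553.4 102.1  60. ] sleeve 47.5 hinge-tip 79.7 [540.5 -30.3  60. ] tip [461.3 -22.3  60. ] [508.5 -26.5  60. ]
65 skirt 59.4 [553.5 102.3  65. ] sleeve 46.7 hinge-tip 78.4 [540.9 -28.   65. ] tip [462.9 -20.1  65. ] [509.4 -24.2  65. ]
70 skirt 58.4 [553.7 102.5  70. ] sleeve 45.9 hinge-tip 77.1 [541.2 -25.7  70. ] tip [464.5 -17.9  70. ] [510.2 -22.   70. ]
75 skirt 57.5 [553.8 102.7  75. ] sleeve 45.2 hinge-tip 75.9 [541.5 -23.4  75. ] tip [466.1 -15.7  75. ] [511.1 -19.7  75. ]
skirt ctr (array([553.33335536, 101.48472397,  55.43780673]), [np.float64(0.4558585481079492), np.float64(0.4289204321765093), np.float64(0.537567905027565)])
hinge (array([540.85752528, -29.78924   ,  61.05566462]), [np.float64(0.24692336142928284), np.float64(0.15112209428630854), np.float64(0.12044834999648105)])
sleeve tip (array([463.28000442, -22.62556024,  64.34880424]), [np.float64(2.241586605787103), np.float64(2.3136696902974228), np.float64(2.543103480070747)])
bar top line end (array([554.07889324, 122.80818112,  89.33098503]), [np.float64(0.3670465968048572), np.float64(0.36704659680465385)])
```

Run:
```python
from h import *
import json
w=json.load(open('w1.json'))
f=lambda x,y,z=89.5:onz(w,(260+x/6,65+y/6),z)
a=f(314,166);b=f(309,298);t=f(317,125);bl,br=f(250,470),f(360,470);tl,tr=f(256,170),f(371,170)
print(a,b,np.degrees(np.arctan2(*(a-b)[[1,0]])),t)
for p,q in ((tl,bl),(tr,br)): print(np.degrees(np.arctan2(*(p-q)[[1,0]])),p,q)
m=(tl+tr)/2-(bl+br)/2;print(np.degrees(np.arctan2(m[1],m[0])))
```

```text
[553.99894761 118.79579692  89.5       ] [553.00737644 104.62958877  89.5       ] 85.99608223283906 [554.4597533  123.12444304  89.5       ]
86.67814978001158 [547.58838524 118.53427727  89.5       ] [545.68671687  85.77077045  89.5       ]
86.41393198354228 [560.27146809 118.21977134  89.5       ] [558.21878254  85.4661803   89.5       ]
86.54604249101153
```

Call:
servo_tool:
  plan:
    - [0.04,0,0,0,0,0,45]
    - [0,0,0,10,-5,-35,45]
    - [0,0,0,35,-5.4,-34.7,45]
    - [0,0,0,40,0,0,45]
    - [0,0,0,30,0,0,45]
    - [0,0,0,0,0,0,45]
    - [0,0,0,0,0,0,45]

```text
clock: 2.9
position: [553.7, 99.6, 116.6]
eef_rot: [-0.516, -0.483, 0.517, -0.483]
force: [0.6, -0.7, 0.5]
opening: 38.3
```

```bash
cat > shot.py <<'E'
from h import *
import json,sys
n=sys.argv[1]
s,M=pose();c=cams.calibration('wrist');im=cams.camera('wrist')
print(s['clock'],s['position'].round(2),'yaw_y',np.degrees(np.arctan2(M[1,1],M[0,1])).round(2),'q6',s['qpos'][5].round(3),'F',s['force'].round(2),'M',s['moment'].round(3),'op',s['opening'])
json.dump({k:(v.tolist() if hasattr(v,'tolist') else v) for k,v in c.items()},open(n+'.json','w'))
cv2.imwrite(f'pics/{n}.png',im[:,:,::-1])
E
python3 shot.py w2
```

```text
2.9 [553.73  99.57 116.57] yaw_y -3.82 q6 0.191 F [ 0.59 -0.74  0.5 ] M [-0.006  0.028  0.011] op 38.3453114773687
```

View pics/w2.png

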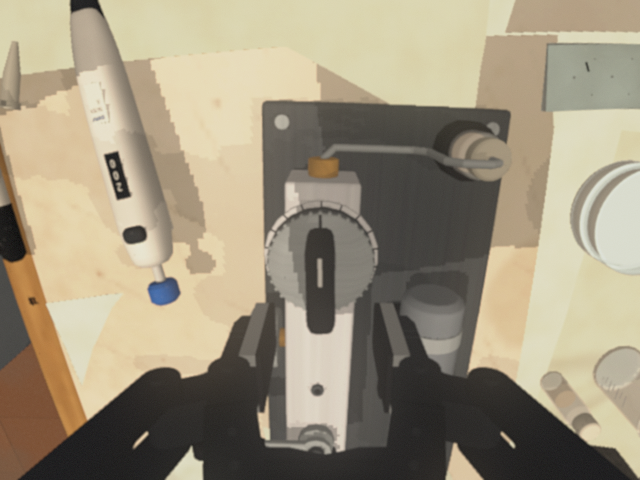

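The knob bar runs from (320,229) to about (320,333), midway between the fingers. I'll recompute its position from this view.

Run:
```python
from h import *
import json
w=json.load(open('w2.json'))
a=cv2.imread('pics/w2.png')[190:350,250:390];cv2.imwrite('pics/w2k.png',cv2.resize(a,None,fx=3.7,fy=3.7))
im=cv2.cvtColor(cv2.imread('pics/w2.png'),cv2.COLOR_BGR2GRAY)
for r in range(232,335,8):
    row=im[r,295:345];idx=np.where(row<45)[0];print(r,295+idx.min() if len(idx) else None,295+idx.max() if len(idx) else None, 295+int(row[12:38].argmax())+12-12 if 0 else '')
for z in (86,89.5,93):
  e=onz(w,(320,228.5),z);l=onz(w,(306.5,260),z);r=onz(w,(334.5,260),z);print(z,e,l,r,np.linalg.norm(l-r))
```

```text
232 None None 
240 None None 
248 None None 
256 None None 
264 None None 
272 None None 
280 None None 
288 None None 
296 None None 
304 None None 
312 None None 
320 None None 
328 None None 
86 [554.49084568 127.80293258  86.        ] [547.29431269 113.18011922  86.        ] [560.0394164  112.33453055  86.        ] 12.773123692126786
89.5 [554.602633   128.90633357  89.5       ] [547.5513304  114.57861742  89.5       ] [560.03923022 113.75009324  89.5       ] 12.51535433694806
93 [554.71442033 130.00973456  93.        ] [547.80834811 115.97711562  93.        ] [560.03904403 115.16565594  93.        ] 12.257584981769334
```

View pics/w2k.png

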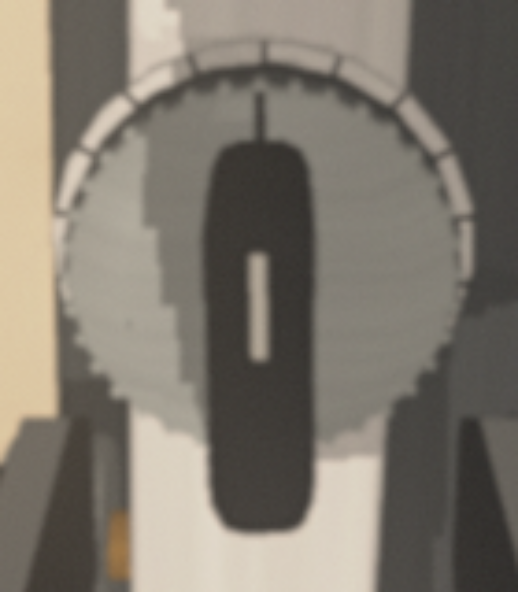

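Run:
```python
from h import *
import json
w=json.load(open('w2.json'))
f=lambda x,y,z=89.5:onz(w,(250+x/3.7,190+y/3.7),z)
print('near end',f(261,531),'line',f(258,252),f(259,360),'far bottom@60',f(259,141,60),'skirt ctr@60',f(262,260,60),'W at near',f(209,500),f(314,500))
l=f(258,252)-f(259,360);print(np.degrees(np.arctan2(l[1],l[0])))
```

```text
near end [551.17464832  76.26998117  89.5       ] line [553.51620902 115.0953665   89.5       ] [552.63171123 100.73735013  89.5       ] far bottom@60 [553.67504638 119.81554952  60.        ] skirt ctr@60 [552.86590974 102.14311154  60.        ] W at near [544.8307905   81.31102959  89.5       ] [558.28712446  80.42415166  89.5       ]
86.47485918667472
```

```bash
python3 shot.py w3
python3 - <<'E'
from h import *
import json
a=json.load(open('w1.json'));b=json.load(open('w2.json'));c=json.load(open('w3.json'))
for k in (b,c): print(k['xyz'],k['rotation'])
g=lambda x,y:(260+x/6,65+y/6)
h=lambda x,y:(250+x/3.7,190+y/3.7)
d=cams.calibration('side')
print(tri([ray(a,g(314,166)),ray(b,h(258,252))]),tri([ray(a,g(309,298)),ray(b,h(259,360))]))
print(tri([ray(a,g(320,310)),ray(b,h(262,260))]))
x=cv2.absdiff(cv2.imread('pics/w2.png'),cv2.imread('pics/w3.png'));print(x.mean(),x.max())
E
```

```text
2.95 [554.41  99.8  117.46] yaw_y -3.81 q6 0.191 F [ 0.44 -0.59  0.88] M [-0.014  0.015 -0.025] op 38.494708579257086
[560.0301905613846, 182.47924320396643, 259.4338548173905] [-0.16439935905870473, 0.005938768875894259, -0.03281542452818003, 0.9858299699635639]
[560.4412506835944, 182.6522330172233, 260.36673266866535] [-0.16423639681978772, 0.004974671445635307, -0.032893465034114625, 0.9858598676088356]
(array([554.05079217, 118.6625866 ,  98.50431372]), [np.float64(0.18937263482260674), np.float64(0.18937263482295538)]) (array([553.14165291, 104.93339136,  98.2274003 ]), [np.float64(0.12992072918549621), np.float64(0.12992072918578154)])
(array([553.14774188, 102.14848565,  60.02515024]), [np.float64(0.28086669120424096), np.float64(0.28086669120442187)])
3.1881640625 126
```

Call:
servo_tool:
  plan:
    - [0,0,0,15,-1,-1.8,45]
    - [0,0,0,15,0,0,45]
    - [0,0,0,10,0,0,45]
    - [0,0,0,5,0,0,45]
    - [0,0,0,0,0,0,45]
    - [0,0,0,0,0,0,45]

```text
clock: 3.6
position: [553.0, 102.4, 71.9]
eef_rot: [0.516, 0.483, -0.516, 0.484]
force: [-0.2, -0.4, 0.7]
opening: 38.4
```

```bash
python3 shot.py w4
```

```text
3.6 [552.98 102.42  71.92] yaw_y -3.73 q6 0.194 F [-0.24 -0.42  0.75] M [ 0.092  0.039 -0.039] op 38.39258069134385
```

View pics/w4.png

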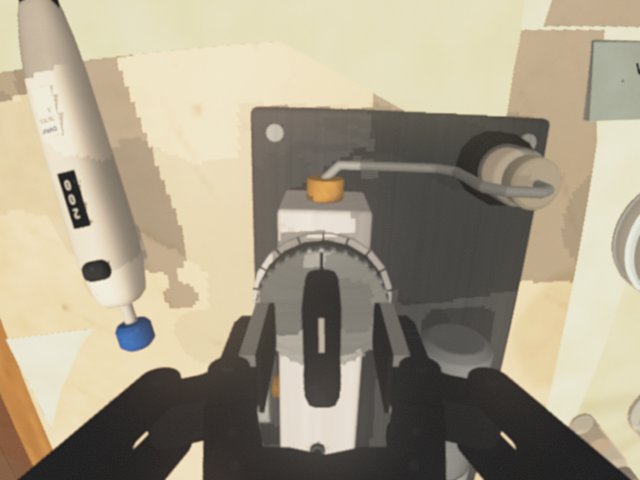

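The bar is centred between the fingers, so I'll close on it.

Call:
servo_tool:
  plan:
    - [0,0,0,0,0,0,0]
    - [0,0,0,0,0,0,0]
    - [0,0,0,0,0,0,0]
    - [0,0,0,0,0,0,0]
    - [0,0,0,0,0,0,0]
    - [0,0,0,0,0,0,0]
  force: 50

```text
clock: 4.25
position: [552.4, 102.5, 71.8]
eef_rot: [-0.516, -0.484, 0.516, -0.483]
force: [-3.5, 0.3, 9.6]
opening: 12.1
```

```bash
cat > feel.py <<'E'
from h import *
import sys
n=int(sys.argv[1]) if len(sys.argv)>1 else 6
L=[]
for i in range(n):
    s,M=pose();L.append(np.r_[s['position'],np.degrees(np.arctan2(M[1,1],M[0,1])),s['force'],s['moment']]);cams.camera('wrist')
L=np.array(L);m=L.mean(0);print('t',s['clock'],'op',round(s['opening'],1),'pos',m[:3].round(1),'yaw',m[3].round(2),'F',m[4:7].round(1),'M',m[7:].round(3),'sdMz',(L[:,9].std()/n**.5).round(3),'q6',s['qpos'][5].round(3))
E
python3 feel.py
```

```text
t 4.5 op 12.3 pos [552.4 102.6  71.8] yaw -3.72 F [-3.5  0.5  9.1] M [ 0.113  0.607 -0.018] sdMz 0.021 q6 0.194
```

Call:
servo_tool:
  plan:
    - [0.045,0,0,-0.5,0,0,0]
    - [0.045,0,0,0,0,0,0]
    - [0,0,0,0,0,0,0]
    - [0,0,0,0,0,0,0]

```text
clock: 4.95
position: [552.3, 102.5, 71.9]
eef_rot: [-0.537, -0.46, 0.537, -0.46]
force: [-3.1, 1.0, 4.6]
opening: 12.1
```

```bash
python3 feel.py
```

```text
t 5.2 op 11.7 pos [552.3 102.5  71.9] yaw -8.82 F [-3.7  1.2  5. ] M [0.237 0.552 0.017] sdMz 0.013 q6 0.284
```

Call:
servo_tool:
  plan:
    - [0.08,0,0,0,0,0,0]
    - [0.09,0,0,0,0,0,0]
    - [0.09,0,0,0,0,0,0]
    - [0,0,0,0,0,0,0]
    - [0,0,0,0,0,0,0]

```text
clock: 5.75
position: [552.5, 102.5, 71.9]
eef_rot: [-0.592, -0.387, 0.592, -0.387]
force: [-3.4, 1.4, 5.8]
opening: 11.9
```

```bash
python3 feel.py
```

```text
t 6.0 op 12.2 pos [552.5 102.5  71.9] yaw -23.58 F [-3.1  0.8  5.2] M [ 0.184  0.545 -0.024] sdMz 0.015 q6 0.541
```

Call:
servo_tool:
  plan:
    - [0.05,0,0,0,0,0,0]
    - [0.05,0,0,0,0,0,0]
    - [0,0,0,0,0,0,0]
    - [0,0,0,0,0,0,0]

```text
clock: 6.45
position: [552.5, 102.5, 71.9]
eef_rot: [-0.61, -0.357, 0.61, -0.357]
force: [-3.8, 0.9, 5.3]
opening: 12.4
```

```bash
python3 feel.py 8
```

```text
t 6.8 op 12.1 pos [552.5 102.5  71.9] yaw -29.31 F [-3.5  0.9  5.6] M [0.109 0.577 0.049] sdMz 0.011 q6 0.641
```

Call:
servo_tool:
  plan:
    - [0.05,0,0,0,0,0,0]
    - [0,0,0,0,0,0,0]
    - [0,0,0,0,0,0,0]

```text
clock: 7.15
position: [552.5, 102.4, 71.9]
eef_rot: [-0.619, -0.342, 0.619, -0.342]
force: [-4.5, 0.2, 7.4]
opening: 12.1
```

```bash
python3 feel.py 8
```

```text
t 7.5 op 12.4 pos [552.5 102.4  71.9] yaw -32.17 F [-3.5  0.7  6. ] M [0.032 0.553 0.029] sdMz 0.008 q6 0.691
```

Call:
servo_tool:
  plan:
    - [0.1,0,0,0,0,0,0]
    - [0.1,0,0,0,0,0,0]
    - [0,0,0,0,0,0,0]
    - [0,0,0,0,0,0,0]

```text
clock: 7.95
position: [552.6, 102.4, 71.9]
eef_rot: [0.65, 0.278, -0.65, 0.278]
force: [-2.7, 0.1, 5.5]
opening: 12.1
```

```bash
python3 feel.py 6
```

```text
t 8.2 op 12.0 pos [552.6 102.4  71.9] yaw -43.64 F [-3.  -0.2  5.5] M [-0.094  0.497 -0.011] sdMz 0.01 q6 0.891
```

Call:
servo_tool:
  plan:
    - [0.05,0,0,0,0,0,0]
    - [0.05,0,0,0,0,0,0]
    - [0,0,0,0,0,0,0]
    - [0,0,0,0,0,0,0]

```text
clock: 8.65
position: [552.6, 102.4, 71.9]
eef_rot: [0.663, 0.245, -0.663, 0.246]
force: [-3.0, -0.8, 5.1]
opening: 12.1
```

```bash
python3 feel.py 8
```

```text
t 9.0 op 12.1 pos [552.6 102.4  71.9] yaw -49.36 F [-3.  -0.4  5.4] M [-0.113  0.5    0.092] sdMz 0.012 q6 0.991
```

Call:
servo_tool:
  plan:
    - [0.03,0,0,0,0,0,0]
    - [0,0,0,0,0,0,0]
    - [0,0,0,0,0,0,0]

```text
clock: 9.35
position: [552.6, 102.3, 71.9]
eef_rot: [0.667, 0.235, -0.667, 0.236]
force: [-3.0, -1.1, 5.8]
opening: 12.0
```

```bash
python3 feel.py 8
```

```text
t 9.7 op 12.5 pos [552.6 102.3  71.9] yaw -51.08 F [-3.  -1.1  5.8] M [-0.184  0.478  0.021] sdMz 0.008 q6 1.021
```

Call:
servo_tool:
  plan:
    - [0.11,0,0,0,0,0,0]
    - [0.11,0,0,0,0,0,0]
    - [0,0,0,0,0,0,0]
    - [0,0,0,0,0,0,0]

```text
clock: 10.15
position: [552.7, 102.3, 71.9]
eef_rot: [0.689, 0.161, -0.689, 0.161]
force: [-2.8, -1.3, 5.2]
opening: 12.4
```

```bash
python3 feel.py 6
```

```text
t 10.4 op 12.2 pos [552.6 102.3  71.9] yaw -63.69 F [-2.4 -1.6  5. ] M [-0.367  0.42  -0.019] sdMz 0.013 q6 1.241
```

Call:
servo_tool:
  plan:
    - [0.04,0,0,0,0,0,0]
    - [0.04,0,0,0,0,0,0]
    - [0,0,0,0,0,0,0]
    - [0,0,0,0,0,0,0]

```text
clock: 10.85
position: [552.7, 102.2, 71.9]
eef_rot: [0.694, 0.133, -0.694, 0.133]
force: [-1.8, -2.2, 4.3]
opening: 12.1
```

```bash
python3 feel.py 8
```

```text
t 11.2 op 12.0 pos [552.7 102.2  71.9] yaw -68.26 F [-2.2 -1.9  5.2] M [-0.421  0.441  0.119] sdMz 0.012 q6 1.321
```

Call:
servo_tool:
  plan:
    - [0.03,0,0,0,0,0,0]
    - [0,0,0,0,0,0,0]
    - [0,0,0,0,0,0,0]

```text
clock: 11.55
position: [552.6, 102.2, 71.9]
eef_rot: [0.696, 0.123, -0.696, 0.123]
force: [-2.6, -3.1, 4.3]
opening: 12.2
```

```bash
python3 feel.py 8
```

```text
t 11.9 op 12.1 pos [552.6 102.2  71.9] yaw -69.97 F [-2.3 -1.9  5.3] M [-0.445  0.434  0.171] sdMz 0.012 q6 1.351
```

The moment keeps climbing past the click peak, so this is the seat. I'll press slightly further to get about 0.25 N m.

Call:
servo_tool:
  plan:
    - [0.03,0,0,0,0,0,0]
    - [0,0,0,0,0,0,0]
    - [0,0,0,0,0,0,0]

```text
clock: 12.25
position: [552.7, 102.2, 71.9]
eef_rot: [0.698, 0.112, -0.698, 0.113]
force: [-2.4, -1.8, 5.3]
opening: 12.2
```

```bash
python3 feel.py 10
```

```text
t 12.7 op 12.2 pos [552.7 102.2  71.9] yaw -71.69 F [-2.4 -2.   5.2] M [-0.443  0.442  0.239] sdMz 0.009 q6 1.381
```

Firmly seated at about 0.25 N m. Next I'll back off to the seat's rest position and check that the moment returns to zero.

Call:
servo_tool:
  plan:
    - [-0.07,0,0,0,0,0,0]
    - [-0.07,0,0,0,0,0,0]
    - [0,0,0,0,0,0,0]
    - [0,0,0,0,0,0,0]

```text
clock: 13.15
position: [552.7, 102.3, 71.9]
eef_rot: [0.689, 0.161, -0.688, 0.161]
force: [-2.9, -1.3, 5.1]
opening: 12.4
```

```bash
python3 feel.py 6
```

```text
t 13.4 op 11.7 pos [552.7 102.3  71.9] yaw -63.68 F [-2.2 -1.4  5. ] M [-0.351  0.466  0.025] sdMz 0.008 q6 1.241
```

Call:
servo_tool:
  plan:
    - [-0.1,0,0,0,0,0,0]
    - [-0.1,0,0,0,0,0,0]
    - [-0.1,0,0,0,0,0,0]
    - [-0.1,0,0,0,0,0,0]
    - [-0.1,0,0,0,0,0,0]
    - [-0.1,0,0,0,0,0,0]
    - [-0.1,0,0,0,0,0,0]
    - [0,0,0,0,0,0,0]
    - [0,0,0,0,0,0,0]

```text
clock: 14.35
position: [552.5, 102.5, 71.9]
eef_rot: [-0.592, -0.387, 0.592, -0.387]
force: [-3.4, 1.0, 6.1]
opening: 12.5
```

```bash
python3 feel.py 6
```

```text
t 14.6 op 12.2 pos [552.5 102.5  71.9] yaw -23.58 F [-3.8  1.1  5.8] M [ 0.163  0.584 -0.01 ] sdMz 0.005 q6 0.541
```

Call:
servo_tool:
  plan:
    - [-0.1,0,0,0,0,0,0]
    - [-0.1,0,0,0,0,0,0]
    - [-0.1,0,0,0,0,0,0]
    - [-0.1,0,0,0,0,0,0]
    - [-0.1,0,0,0,0,0,0]
    - [-0.1,0,0,0,0,0,0]
    - [-0.1,0,0,0,0,0,0]
    - [0,0,0,0,0,0,0]
    - [0,0,0,0,0,0,0]

```text
clock: 15.55
position: [552.2, 102.5, 71.9]
eef_rot: [0.423, 0.567, -0.423, 0.567]
force: [-4.3, 1.7, 7.5]
opening: 12.2
```

```bash
python3 feel.py 6
```

```text
t 15.8 op 12.1 pos [552.2 102.5  71.9] yaw 16.53 F [-5.1  2.4  6.7] M [ 0.39   0.842 -0.009] sdMz 0.017 q6 -0.159
```

Call:
servo_tool:
  plan:
    - [-0.1,0,0,0,0,0,0]
    - [-0.1,0,0,0,0,0,0]
    - [-0.1,0,0,0,0,0,0]
    - [-0.045,0,0,0,0,0,0]
    - [0,0,0,0,0,0,0]
    - [0,0,0,0,0,0,0]

```text
clock: 16.45
position: [552.1, 102.5, 71.9]
eef_rot: [0.319, 0.631, -0.319, 0.631]
force: [-5.4, 1.0, 7.2]
opening: 11.8
```

```bash
python3 feel.py 6
```

```text
t 16.7 op 12.2 pos [552.1 102.5  71.9] yaw 36.29 F [-5.7  2.   7.6] M [ 0.361  0.961 -0.012] sdMz 0.007 q6 -0.504
```

Call:
servo_tool:
  plan:
    - [0,0,0,0,0,0,45]
    - [0,0,0,0,0,0,45]
    - [0,0,0,0,0,0,45]
    - [0,0,0,0,0,0,45]
    - [0,0,0,-20,0,0,45]
    - [0,0,0,-40,0,0,45]
    - [0,0,0,-50,0,0,45]
    - [0,0,0,-50,0,0,45]
    - [0,0,0,0,0,0,45]
    - [0,0,0,0,0,0,45]

```text
clock: 17.75
position: [553.2, 102.5, 233.1]
eef_rot: [0.321, 0.63, -0.32, 0.631]
force: [-1.5, -0.6, -0.5]
opening: 38.5
```

Call:
servo_tool:
  plan:
    - [0.14,0,0,0,0,0,45]
    - [0.14,0,0,0,0,0,45]
    - [0.14,0,0,0,0,0,45]
    - [0.14,0,0,0,0,0,45]
    - [0.07,0,0,0,0,0,45]
    - [0,0,0,0,0,35,60]
    - [0,0,0,0,0,35,60]
    - [0,0,0,0,0,0,60]
    - [0,0,0,0,0,0,60]
    - [0,0,0,0,0,0,60]

```text
clock: 18.75
position: [552.1, 32.9, 230.9]
eef_rot: [0.5, 0.5, -0.5, 0.5]
force: [0.6, 0.9, -0.2]
opening: 51.2
```

```bash
python3 shot.py w5
```

```text
18.75 [552.1   32.9  230.86] yaw_y 0.0 q6 0.004 F [ 0.59  0.92 -0.21] M [-0.016 -0.011 -0.036] op 51.15150445482779
```

View pics/w5.png

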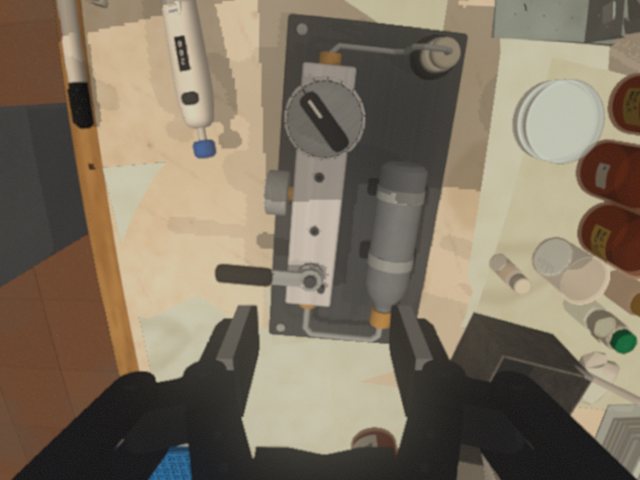

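Knob is at (324,117) with its line pointing upper left, and the lever is unmoved with its hinge at (314,279). I'll measure both from enlarged crops.

Run:
```python
import cv2,numpy as np
a=cv2.imread('pics/w5.png')
k=cv2.resize(a[70:165,275:375],None,fx=5,fy=5,interpolation=2)
l=cv2.resize(a[250:310,205:340],None,fx=5,fy=5,interpolation=2)
H=np.zeros((475+300,675,3),np.uint8);H[:475,:500]=k;H[475:,:675]=l
cv2.imwrite('pics/w5a.png',k);cv2.imwrite('pics/w5b.png',l)
```

```text
(no output)
```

View pics/w5a.png

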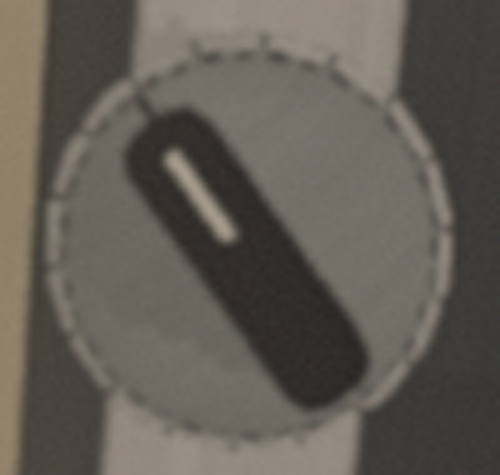

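View pics/w5b.png

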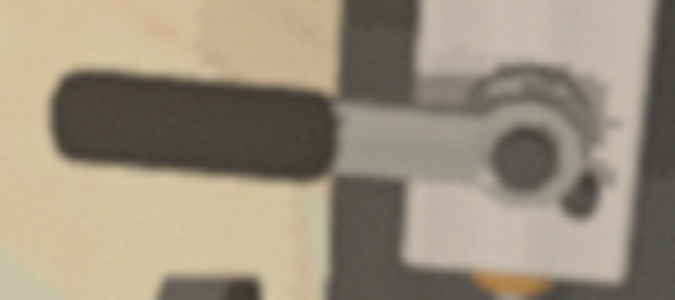

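Run:
```python
from h import *
import json
w=json.load(open('w5.json'))
f=lambda x,y,z=92:onz(w,(275+x/5,70+y/5),z)
a=f(170,153);b=f(233,240);print(np.degrees(np.arctan2(*(a-b)[[1,0]])))
g=lambda x,y,z=61:onz(w,(205+x/5,250+y/5),z)
for z in (58,61,64):
  h,t,i=g(524,158,z),g(52,116,z),g(334,135,z);print(z,h,t,i,np.linalg.norm(h-t),np.linalg.norm(t-i),np.degrees(np.arctan2(*(h-t)[[1,0]])))
```

```text
126.50139484750649
58 [540.44568373 -31.03495187  58.        ] [460.60337756 -23.54260098  58.        ] [508.39118596 -26.8471649   58.        ] 80.1930743723911 47.9019287153911 -5.360900330523101
61 [540.56401915 -29.63853376  61.        ] [461.48032095 -22.21737016  61.        ] [508.81408169 -25.49053633  61.        ] 79.43113363072474 47.44679675570139 -5.360900330523089
64 [540.68235456 -28.24211565  64.        ] [462.35726434 -20.89213933  64.        ] [509.23697741 -24.13390776  64.        ] 78.66919288905851 46.991664796011676 -5.36090033052311
```

The knob yaw is 126.5°, against 86.4° at the start. That is +40°: 3 clicks down to the seat, then 5 clicks open, as intended. Now the lever.

Call:
servo_tool:
  plan:
    - [0,0,0,0,-36,29,60]
    - [0.14,0,0,0,-35.2,28.4,60]
    - [0.14,0,0,0,0,0,60]
    - [0.14,0,0,0,0,0,60]
    - [0.14,0,0,0,0,0,60]
    - [0.14,0,0,0,0,0,60]
    - [0.14,0,0,0,0,0,60]
    - [0.14,0,0,0,0,0,60]
    - [0.14,0,0,0,0,0,60]
    - [0.14,0,0,0,0,0,60]
    - [0.14,0,0,0,0,0,60]
    - [0.14,0,0,0,0,0,60]

```text
clock: 20.0
position: [481.3, -24.1, 231.6]
eef_rot: [-0.707, -0.009, 0.707, -0.009]
force: [-0.1, 0.3, 0.1]
opening: 51.1
```

Call:
servo_tool:
  plan:
    - [0.12,0,0,30,0,0,60]
    - [0,0,0,50,0,0,60]
    - [0,0,0,40,0,0,60]
    - [0,0,0,0,0,0,60]
    - [0,0,0,0,0,0,60]
    - [0,0,0,0,0,0,60]

```text
clock: 20.6
position: [482.6, -24.8, 113.6]
eef_rot: [0.707, -0.031, -0.706, -0.031]
force: [0.8, 0.3, 0.1]
opening: 50.9
```

```bash
python3 shot.py w6
```

```text
20.6 [482.63 -24.78 113.58] yaw_y -95.08 q6 1.545 F [0.76 0.35 0.09] M [ 0.065 -0.004 -0.008] op 50.92736326080844
```

View pics/w6.png

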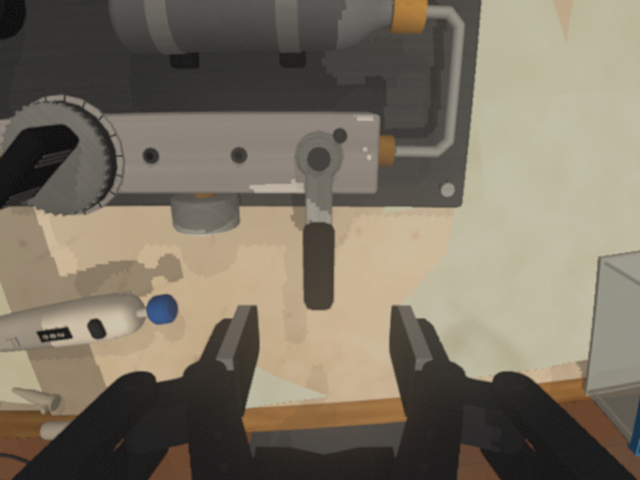

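Call:
servo_tool:
  plan:
    - [0,0,0,25,0,0,45]
    - [0,0,0,25,0,0,45]
    - [0,0,0,13,0,0,45]
    - [0,0,0,0,0,0,45]
    - [0,0,0,0,0,0,45]

```text
clock: 21.15
position: [482.3, -25.0, 50.1]
eef_rot: [0.707, -0.032, -0.706, -0.031]
force: [1.1, 0.0, 0.0]
opening: 38.3
```

Call:
servo_tool:
  plan:
    - [0,0,0,0,0,0,10]
    - [0,0,0,0,0,0,10]
    - [0,0,0,0,0,0,10]
    - [0,0,0,0,0,0,10]
    - [0,0,0,0,0,0,10]
    - [0,0,0,0,0,0,10]
  force: 20

```text
clock: 21.75
position: [482.2, -24.8, 49.9]
eef_rot: [0.707, -0.031, -0.706, -0.031]
force: [-0.7, 4.4, 11.0]
opening: 16.1
```

```bash
python3 shot.py w7
```

```text
21.75 [482.2  -24.79  49.95] yaw_y -95.09 q6 1.545 F [-0.67  4.42 11.03] M [0.798 0.088 0.353] op 16.07157962701029
```

View pics/w7.png

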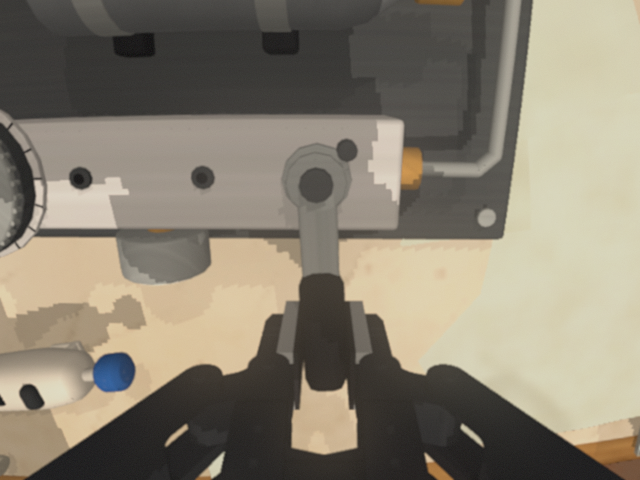

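Call:
servo_tool:
  plan:
    - [-0.1,0,0,0,5.8,-0.3,10]
    - [-0.1,0,0,0,5.8,-0.3,10]
    - [-0.1,0,0,0,5.8,-0.3,10]
    - [-0.1,0,0,0,5.8,-0.3,10]
    - [0,0,0,0,0,0,10]

```text
clock: 22.3
position: [485.9, -48.2, 50.0]
eef_rot: [0.7, 0.11, -0.697, 0.111]
force: [5.7, 9.8, 7.6]
opening: 16.1
```

```bash
cat > rad.py <<'E'
from h import *
s,M=pose();d=s['position'][:2]-[540.5,-29.8]
print(s['clock'],s['position'].round(1),'r',np.hypot(*d).round(2),'lever deg',np.degrees(np.arctan2(d[1],d[0]))%360-180+5.5,'yaw from shut',np.degrees(np.arctan2(M[1,1],M[0,1])).round(2)+95.5,'F',s['force'].round(1),s['moment'].round(2))
E
python3 rad.py
```

```text
22.3 [485.9 -48.2  50. ] r 57.58 lever deg 24.093465849628018 yaw from shut 23.53 F [5.7 9.8 7.6] [ 1.54 -0.71  0.48]
```

Call:
servo_tool:
  plan:
    - [-0.1,0,0,0,5.8,-0.2,10]
    - [-0.1,0,0,0,5.8,-0.2,10]
    - [-0.1,0,0,0,5.8,-0.2,10]
    - [-0.1,0,0,0,5.8,-0.2,10]
    - [-0.1,0,0,0,5.8,-0.2,10]
    - [0,0,0,0,0,0,10]

```text
clock: 22.9
position: [502.4, -71.9, 50.1]
eef_rot: [0.651, 0.279, -0.647, 0.281]
force: [14.2, 25.4, 2.8]
opening: 15.6
```

```bash
python3 rad.py
```

```text
22.9 [502.4 -71.9  50.1] r 56.76 lever deg 53.3453398248418 yaw from shut 52.15 F [14.2 25.4  2.8] [ 4.07 -2.29  0.39]
```

Call:
servo_tool:
  plan:
    - [-0.1,0,0,0,5.8,-0.2,10]
    - [-0.1,0,0,0,5.8,-0.2,10]
    - [-0.1,0,0,0,5.8,-0.2,10]
    - [-0.1,0,0,0,5.8,-0.2,10]
    - [-0.1,0,0,0,5.8,-0.2,10]
    - [0,0,0,0,0,0,10]
    - [0,0,0,0,0,0,10]

```text
clock: 23.6
position: [524.7, -85.5, 49.8]
eef_rot: [0.561, 0.431, -0.56, 0.431]
force: [4.0, 21.1, 6.9]
opening: 15.7
```

```bash
python3 rad.py
```

```text
23.6 [524.7 -85.5  49.8] r 57.94 lever deg 79.68647879405194 yaw from shut 80.6 F [ 4.  21.1  6.9] [ 3.34 -0.64  0.14]
```

Call:
servo_tool:
  plan:
    - [-0.09,0,0,0,5.2,-1.2,10]
    - [-0.08,0,0,0,4.7,-1.2,10]
    - [0,0,0,0,0,0,10]
    - [0,0,0,0,0,0,10]

```text
clock: 24.0
position: [534.2, -86.9, 49.8]
eef_rot: [0.522, 0.477, -0.522, 0.477]
force: [-3.4, -1.8, 8.3]
opening: 15.8
```

```bash
python3 rad.py; python3 shot.py w8
```

```text
24.0 [534.2 -86.9  49.8] r 57.46 lever deg 89.19727610398172 yaw from shut 90.35 F [-3.4 -1.8  8.3] [-0.36  0.41 -0.05]
24.0 [534.19 -86.91  49.84] yaw_y -5.15 q6 -0.127 F [-3.4  -1.82  8.31] M [-0.363  0.406 -0.053] op 15.758589161195637
```

View pics/w8.png

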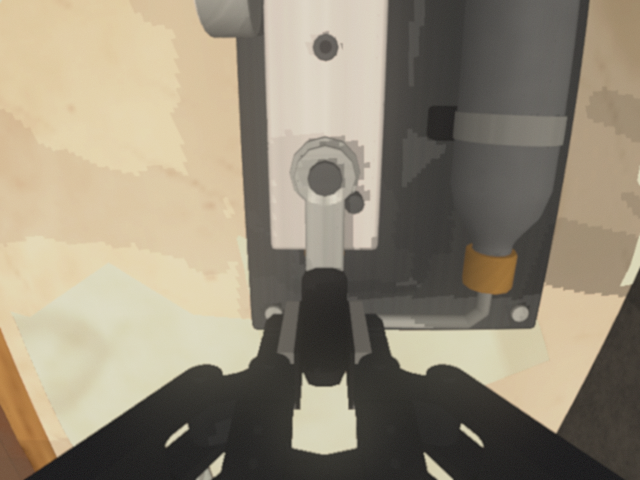

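The lever lies along the block in line with the gripper. I'll nudge it until the stop pushes back.

Call:
servo_tool:
  plan:
    - [-0.02,0,0,0,1.2,0,10]
    - [0,0,0,0,0,0,10]
    - [0,0,0,0,0,0,10]

```text
clock: 24.35
position: [534.4, -86.9, 49.8]
eef_rot: [-0.517, -0.482, 0.517, -0.482]
force: [-7.5, -3.2, 12.0]
opening: 15.5
```

```bash
python3 rad.py
```

```text
24.35 [534.4 -86.9  49.8] r 57.43 lever deg 89.35582151199623 yaw from shut 91.46 F [-7.5 -3.2 12. ] [-0.46  1.24 -0.55]
```

Call:
servo_tool:
  plan:
    - [-0.01,0,0,0,1,0,10]
    - [0,0,0,0,0,0,10]
    - [0,0,0,0,0,0,10]

```text
clock: 24.65
position: [534.5, -86.8, 49.7]
eef_rot: [-0.514, -0.485, 0.515, -0.484]
force: [-12.1, -1.7, 16.2]
opening: 15.3
```

```bash
python3 rad.py
```

```text
24.65 [534.5 -86.8  49.7] r 57.35 lever deg 89.47217669839517 yaw from shut 92.03 F [-12.1  -1.7  16.2] [-0.4   1.94 -0.56]
```

Two nudges commanded 2.2 mm and the lever moved only 0.3 mm, with the opposing force rising. It's on its stop, so I'll release and lift.

Call:
servo_tool:
  plan:
    - [0,0,0,0,0,0,35]
    - [0,0,0,0,0,0,40]
    - [0,0,0,0,0,0,40]
    - [0,0,0,-20,0,0,40]
    - [0,0,0,-45,0,0,40]
    - [0,0,0,-50,0,0,40]
    - [0,0,0,-50,0,-40,40]
    - [0,0,0,0,0,-45,40]
    - [0,0,0,0,0,-40,40]
    - [0,0,0,0,0,0,40]
    - [0,0,0,0,0,0,40]

```text
clock: 25.75
position: [543.0, 30.0, 203.0]
eef_rot: [0.514, 0.485, -0.514, 0.485]
force: [0.3, -0.4, -0.2]
opening: 34.2
```

```bash
python3 shot.py w9
python3 - <<'E'
from h import *
cv2.imwrite('pics/scene9.png',cams.camera('scene')[:,:,::-1]);cv2.imwrite('pics/side9.png',cams.camera('side')[:,:,::-1])
E
```

```text
25.75 [543.01  29.99 202.96] yaw_y -3.31 q6 0.057 F [ 0.26 -0.45 -0.21] M [-0.034  0.041  0.013] op 34.184231385661974
```

View pics/w9.png

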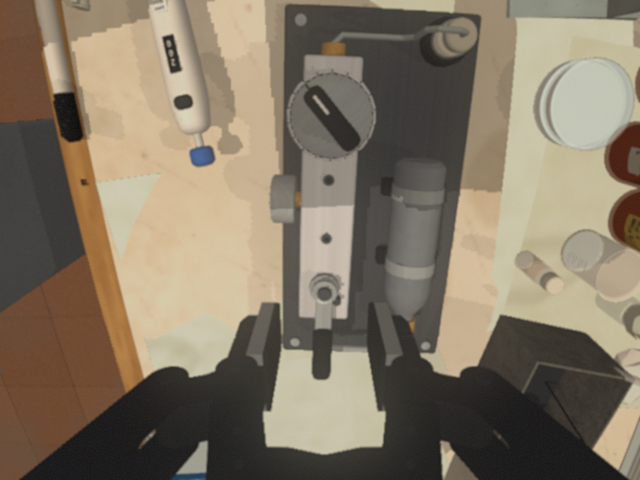

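View pics/side9.png

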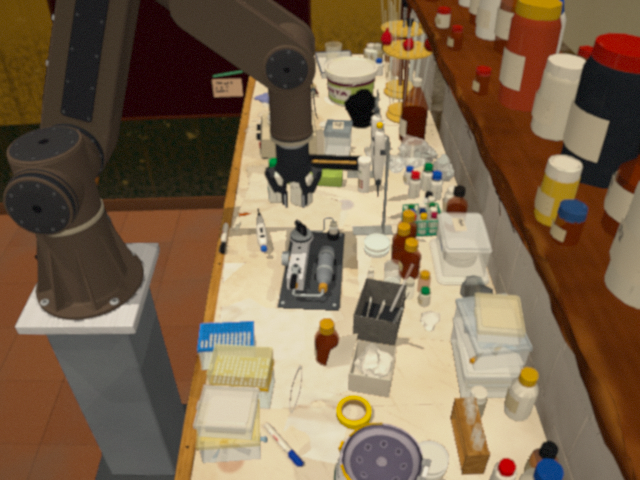

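The lever now points along the block from its hinge at (324,290) to its tip at (321,377). The knob is still angled at (332,117), and the surroundings look undisturbed. Now to measure the final angles.

Run:
```python
from h import *
import json
w=json.load(open('w9.json'));im=cv2.imread('pics/w9.png')
b=cv2.resize(im[265:385,275:375],None,fx=5,fy=5,interpolation=2);cv2.imwrite('pics/w9l.png',b)
a=onz(w,(310.5,90),92);c=onz(w,(326.5,113.5),92);print('knob',np.degrees(np.arctan2(*(a-c)[[1,0]])))
h=onz(w,(324,291),61);t=onz(w,(321,377),61);print('lever dir',np.degrees(np.arctan2(*(t-h)[[1,0]])), h,t)
k=onz(w,(332,116),62);print('unit y dir',np.degrees(np.arctan2(*(k-h)[[1,0]])))
A=cv2.imread('pics/side0.png');B=cv2.imread('pics/side9.png');C=cv2.imread('pics/scene0.png');D=cv2.imread('pics/scene9.png')
for n,x,y in(('side',A,B),('scene',C,D)):
    m=(cv2.absdiff(x,y).max(2)>70).astype('uint8');m=cv2.morphologyEx(m,cv2.MORPH_OPEN,np.ones((3,3)))
    q,_,st,_=cv2.connectedComponentsWithStats(m);print(n,[s[:5].tolist() for s in st[1:] if s[4]>15])
```

```text
knob 121.68656914385954
lever dir -95.10156850773578 [540.42747118 -27.47563634  61.        ] [ 533.26635543 -107.68956424   61.        ]
unit y dir 84.3320977132254
side [[4, 0, 16, 46, 476], [250, 55, 61, 87, 3666], [311, 55, 5, 21, 88], [265, 144, 57, 62, 1635], [4, 216, 4, 5, 18], [5, 220, 39, 137, 2464], [295, 221, 4, 9, 34], [39, 230, 13, 5, 43], [247, 246, 11, 12, 59], [242, 260, 42, 27, 507], [290, 274, 7, 14, 72], [0, 288, 5, 8, 31], [336, 296, 18, 32, 292], [0, 366, 60, 97, 2457]]
scene [[294, 0, 126, 120, 7650], [499, 34, 63, 218, 3619], [637, 64, 3, 8, 19], [583, 75, 12, 9, 85], [316, 124, 65, 86, 2939], [501, 189, 49, 81, 1195], [369, 234, 14, 12, 97], [367, 254, 9, 8, 52], [389, 265, 5, 4, 19], [314, 277, 4, 7, 24], [321, 282, 5, 5, 21], [380, 289, 31, 18, 217], [505, 407, 16, 13, 93]]
```

View pics/w9l.png

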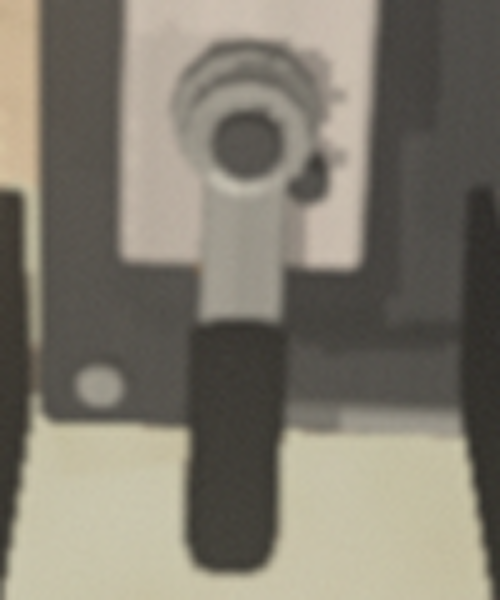

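View pics/scene9.png

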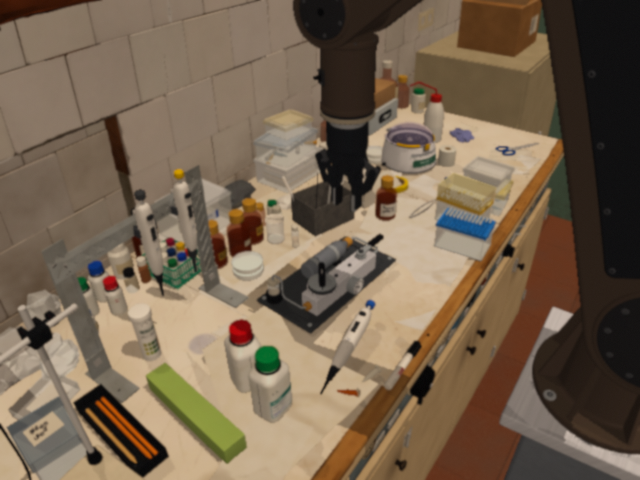

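The knob reads 121.7° from roughly picked pixels, against 126.5° before. I'll measure it properly with a mask, the same way in both pictures.

```bash
python3 - <<'E'
from h import *
import json
for n,(r0,r1,c0,c1) in {'w1':(80,150,295,330),'w5':(88,152,296,352),'w9':(80,155,300,364)}.items():
    w=json.load(open(n+'.json'));g=cv2.cvtColor(cv2.imread(f'pics/{n}.png'),cv2.COLOR_BGR2GRAY)[r0:r1,c0:c1]
    g=cv2.resize(g,None,fx=4,fy=4,interpolation=cv2.INTER_CUBIC);t,_=cv2.threshold(g,0,255,cv2.THRESH_OTSU)
    m=(g<75).astype('uint8');m=cv2.morphologyEx(m,cv2.MORPH_OPEN,np.ones((13,13)))
    cs,_=cv2.findContours(m,0,2);c=max(cs,key=cv2.contourArea)
    # bright line inside the filled bar
    f=np.zeros_like(m);cv2.drawContours(f,[cv2.convexHull(c)],0,1,-1);f=cv2.erode(f,np.ones((13,13)))
    ys,xs=np.where((f>0)&(g>95))
    P=np.array([onz(w,(c0+(x+.5)/4-.5,r0+(y+.5)/4-.5),92)[:2] for x,y in zip(xs,ys)]);
    e=np.linalg.eigh(np.cov(P.T));v=e[1][:,1]
    Q=np.array([onz(w,(c0+x/4,r0+y/4),92)[:2] for x,y in c[:,0]]);rc=cv2.minAreaRect(Q.astype('float32'))
    b=cv2.boxPoints(rc);d=max((b[1]-b[0],b[2]-b[1]),key=np.linalg.norm)
    print(n,'line',np.degrees(np.arctan2(v[1],v[0]))%180,len(P),np.sqrt(e[0]),'bar',np.degrees(np.arctan2(d[1],d[0]))%180,rc)
E
python3 -c "
import cv2;a=cv2.imread('pics/w9.png')[65:165,282:382];cv2.imwrite('pics/w9k.png',cv2.resize(a,None,fx=5,fy=5,interpolation=2))"
```

```text
w1 line 86.40615491207893 1201 [0.68055956 3.83226244] bar 86.81317 ((552.9154663085938, 102.34879302978516), (42.008392333984375, 13.15654182434082), 86.81320190429688)
w5 line 126.22888911858277 1296 [0.72701086 3.8996231 ] bar 126.463425 ((552.6427612304688, 101.57516479492188), (13.264041900634766, 44.991943359375), 36.46343231201172)
w9 line 126.16073981139002 1603 [0.7227014 3.9026751] bar 126.5665 ((552.5861206054688, 101.5072250366211), (13.1538724899292, 45.111846923828125), 36.566524505615234)
```

View pics/w9k.png

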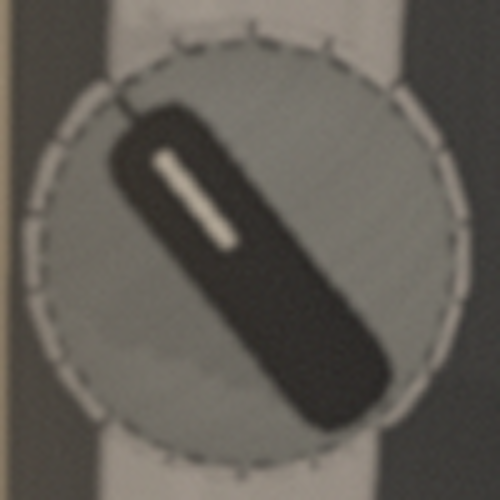

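The knob is unchanged at 126.2°. That is 39.8° from the start, or two net clicks: 3 down to the seat and 5 up from it. The lever is at its stop and the robot is clear, so I'm handing the job in.

```bash
python3 -c "
from bench import workorder,robot
print(robot.sense()['clock'],workorder.close_job())"
```

```text
the job is handed in; nothing more can be done
25.9 None
```

I set the metering valve five clicks open from its seat, let it go, then swung the isolating lever fully open. The job was handed in at 25.9 s; no verdict was reported.

- **Seat:** Turning clockwise, the knob passed three clicks. At the fourth position the moment kept climbing (0.14, 0.19, then 0.26 N m after taking off the zero offset), at about 2 N m per rad with no click following. I stopped there, and it fell back to about zero when I backed off.
- **Five clicks:** I turned the knob back 100° from the seat and released it. In the last picture it stands 39.8° from where it started, matching three clicks down and five up. It was still there after the lever was moved.
- **Lever:** It was swung until the stop pushed back with about 12 N. After release it measured about 90° from shut, give or take a degree or so.
- **Bystanders:** Before and after pictures show no sign that the glassware or tools moved; I compared these by eye and did not measure their positions. The gripper ended clear of everything.

**Disagreements in the checks:**
- A rough hand-picked reading put the knob at 121.7°; a proper measurement gave 126.2°, so I set the rough one aside.
- Height estimates of the knob's top differed by several mm between views, so I gripped with extra clearance.
- The sideways force reached about 25 N midway through the lever swing, and I eased it before the end.

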